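Turn a freshly glazed jug to the spray gun

ROBOT

A 7-joint arm with a two-finger parallel gripper is mounted at the origin on the work surface. World frame = base frame: x ahead of the robot, y to its left, z up, the work surface at z = 0. Lengths are in m, angles in rad, forces in N, time in s.
With the tool pointing down it reaches from about 0.425 to 0.925 m from the base axis. Payload 6.8 kg.
Tool frame: the origin (TCP) lies midway between the tips of the shut fingers; the grasp point (between the pads) lies 19 mm behind it; z points along the fingers, y is the line along which they close (so a half turn about z gives the same grasp; the last joint's range is limited). The gripper opens to 85 mm and grips with 20 to 120 N. Pads are 22 mm wide; open, the fingers measure 114 mm over their backs; the gripper's body (76 mm by 85 mm) begins 54 mm behind the grasp point. The pads swing forward as they close: fully open they stand 13 mm farther back than shut.
Start: joints at [1.105, 0.477, 0.022, 1.555, -0.011, 1.109, -0.083], TCP at [0.236, -0.632, 0.231] pointing down, gripper open.
Joint ranges: [-2.96, 2.96], [-0.34, 2.1], [-1.41, 1.46], [0.24, 2.44], [-1.37, 4.51], [0.17, 1.92], [-2.96, 2.96]. Speed limits (rad/s): [2.39, 2.39, 3.14, 3.14, 3.14, 3.14, 3.14].

INTERFACE

Orientations are given as a unit quaternion [w, x, y, z].
In Python, from rig import observe, grab_frame, camera_model, hand_in gives the robot as it stands. The module is installed in compiled form; this text tells all that it offers.
- The arm moves only by the tool step_arm, never from a script. Its argument "rows" is text: rows parted by semicolons, each of 7 numbers parted by spaces: the shift along the tool's x, y, z in mm, then the turn, a rotation vector about the tool's x, y, z in rad, then the closure, from 0 (fully open) to 1 (shut). A call has 1 to 5 rows; each row is the pose to reach, as a shift and turn from the pose commanded when the call began, along the tool's axes at that moment; what a row does not reach only later rows make up. A row lasts 1/10 s, in which the tool goes at most 50 mm and 8.59 degrees, less where a joint would pass 70% of its speed; a pose out of reach is approached as far as the arm can. A call with a gripper value outside its range is refused whole. The fingers move at their own pace and stop on an object; the grip force is fixed at half the most. Time passes only in rows, so rows that repeat a pose let the fingers close. It gives the time, the measured TCP pose, the force, the opening and the grip force at its end, in the units of the state.
- observe(): the state, without advancing time (a new reading comes with each control period).
- grab_frame(name): name is "side" or "top"; returns (picture, depth): 384x512x3 uint8, blue, green, red; 384x512 float32, m along the optical axis (not along the pixel's ray), 0 where there is no reading.
- camera_model(name): a dict with "fx", "fy", "cx", "cy" (pixels), "k1" (the pictures are not rectified: a ray, as slopes to the right and down, at radius r is drawn at 1 + k1 r^2 times it, then the intrinsics apply), "pose" (4x4, takes a point from camera to world coordinates). Camera axes: x right, y down, z forward; pixel columns grow to the right and rows downward; lengths in m; the calibration is good to about 2 mm. A picture is of the moment at which its call begins. camera_model takes no time and is no camera call.
- hand_in(): hands the job in; it is judged then, once.
The state is a dict: "time_s": time; "qpos": joint angles; "qd": joint speeds; "joint_efforts": joint torques, N m; "tool_pos": TCP position; "tool_rot": TCP orientation; "ft_force": force on the tool from outside, world axes, zero at the start; "moment": the same for the moment, N m; "opening": finger opening in m; "finger_force": force on a finger pad.
Only numpy, scipy, OpenCV 4.12 (cv2) and the standard library are available. Lean on these libraries where they do the work, as an engineer would, in place of code of your own. Each camera call takes 0.05 s, during which the arm holds its last target. There are 200 camera calls.

TASK

The jug on the spraying turntable is freshly glazed, so it must not be touched. Push gently and slowly with one fingertip against the side of the turntable's long arms, one after another if need be and either way round, until the jug's handle points straight at the nozzle of the spray gun; then let everything come to rest. Pinch or lift nothing, and leave the gun, the cup, the vase and the jar alone.

Things in the scene. Friction and masses are not known exactly. Their poses are not given: they have to be found in the camera images.
- turntable: Spraying turntable, fixed: a dark cast foot (170 mm wide, narrowing to a 34 mm column) under a spider that turns about the vertical axis through this origin (centre of the foot's underside, on the bench). z up; x level, towards the spray gun. The spider: a round steel plate (120 mm wide, top 100 mm above the bench) on four level aluminium arms at right angles.
- spider (a joint): Angle of the spider, rad, counter-clockwise from above; at 0 arm0 points along the turntable's x. Turns without limit either way. The bearing rubs lightly (0.07 N m, about 0.5 N at an arm's end): it turns easily and stops almost at once when left. It may start anywhere in a quarter turn; the four arms are alike.
- arm0 (a point): Middle of one arm's top face, 160 mm from the axis, 94 mm above the bench; x axis points out along this arm. An arm is a bar 16 mm wide, 10 mm thick (underside 84 mm above the bench); its end, with a black plug 18 mm wide and 12 mm thick, is 181 mm from the axis. Beyond 90 mm from the axis only the bench lies beneath.
- arm1 (a point): The same point on the next arm counter-clockwise from above (its axes are those of arm0).
- arm2 (a point): The same point on the arm opposite arm0.
- arm3 (a point): The same point on the arm next to arm0 clockwise from above.
- jug: Pink ceramic jug, loose, about 0.6 kg, upright near the middle of the turntable's plate, which carries it round. 180 mm high, body 94 mm wide, open top with a pouring spout on one side and one big loop handle opposite. Origin: centre of its underside; z up, x from its centre line out through the handle. Handle reaches 86 mm from the centre line, spout about 75 mm.
- jug_handle (a point): Middle of the outer bar of the jug's handle, 80 mm from the jug's centre line and 130 mm above its underside.
- gun: Automatic spray gun on a post with a round foot 120 mm in diameter, fixed to the bench, about 300 mm high with a white cup on top. The origin is the point of the bench straight below the nozzle's tip; the post stands 102 mm behind it, at +x. The nozzle points along -x, level, straight at the turntable's axis.
- gun_nozzle (a point): Tip of the brass nozzle at the gun's front, 190 mm above the bench. It stands 0.22 to 0.265 m from the turntable's axis.
- cup: Loose unglazed cup, 76 mm in diameter, 75 mm high; origin at the centre of its underside. To be left alone.
- vase: Loose teal vase, 80 mm in diameter, 122 mm high; origin at the centre of its underside. To be left alone.
- jar: Loose white jar with a black lid, 68 mm in diameter, 85 mm high; origin at the centre of its underside. To be left alone.

How it is judged:
By the outcome, as a careful person would: the job done as asked, in the order asked, and still so for the second after the job is handed in, with the robot touching nothing.
It also fails if it takes over 67 s, if anything falls off the work surface, if the arm or the gripper's body presses on something with over 40 N, if the wrist force passes 120 N, or if a joint passes its speed limit or range.

## Working session

There is one attempt and no reset: what is moved stays moved. The work goes in short steps, Python scripts to look and compute and a tool call to move; the robot and the scene stay as the last step left them, time stands still between calls to the robot, and variables do not carry over. Pictures are saved under pics/ and viewed, at most 10 in all, crops included, and the job is handed in when it is done.

Besides the shell and the picture viewer there is one more tool, called as name(argument=value, ...), one argument or row to a line, values as JSON. step_arm: Moves the arm, as the interface text tells. Its arguments: {"type":"object","properties":{"rows":{"type":"string"}},"required":["rows"]}

```bash
mkdir -p pics; cat > h.py <<'E'
import numpy as np, cv2
from rig import *
def grab(n,tag):
    im,d=grab_frame(n); cv2.imwrite(f'pics/{tag}.png',im); np.save(f'pics/{tag}.npy',d); return im,d
def rays(n,uv):
    c=camera_model(n); uv=np.atleast_2d(np.array(uv,float))
    K=np.array([[c['fx'],0,c['cx']],[0,c['fy'],c['cy']],[0,0,1.]])
    xy=cv2.undistortPoints(uv[:,None],K,np.array([c['k1'],0,0,0.]))[:,0]
    return np.c_[xy,np.ones(len(xy))],np.array(c['pose'])
def onplane(n,uv,z):
    r,P=rays(n,uv); w=r@P[:3,:3].T; o=P[:3,3]
    return o+w*((z-o[2])/w[:,2])[:,None]
def bydepth(n,uv,d):
    r,P=rays(n,uv); return (r*np.array(d)[:,None])@P[:3,:3].T+P[:3,3]
def cloud(n,d):
    v,u=np.nonzero(d>0); return np.c_[u,v],bydepth(n,np.c_[u,v],d[v,u])
E
python3 - <<'E'
from h import *
for n in('top','side'): grab(n,n+'0'); print(np.array(camera_model(n)['pose']).round(2))
a=np.vstack([cv2.imread('pics/top0.png'),cv2.imread('pics/side0.png')])
print(observe())
E
```

```text
[[-0.02 -0.99  0.14  0.4 ]
 [-1.    0.03  0.01  0.08]
 [-0.01 -0.14 -0.99  1.18]
 [ 0.    0.    0.    1.  ]]
[[-0.92 -0.21  0.32  0.16]
 [-0.38  0.53 -0.76  1.04]
 [-0.01 -0.82 -0.57  0.87]
 [ 0.    0.    0.    1.  ]]
{'time_s': 0.1, 'qpos': array([ 1.1048693 ,  0.47771913,  0.02233255,  1.55636291, -0.01150365,
        1.10930444, -0.08309628]), 'qd': array([-0.00014927, -0.00299859,  0.00138892, -0.00142947, -0.00043895,
       -0.0026189 ,  0.00037414]), 'joint_efforts': array([ 4.17106989e-03, -5.97758102e+01,  1.61370859e+00, -2.81954616e+01,
        1.28303634e-02,  5.00472088e-03, -2.42984299e-06]), 'tool_pos': array([ 0.2362175 , -0.63173883,  0.23041725]), 'tool_rot': array([-8.07630534e-04,  9.84034526e-01,  1.77975722e-01, -2.03748064e-04]), 'ft_force': array([-0.34897782, -0.61073806, -0.6242059 ]), 'moment': array([0.00899477, 0.01880474, 0.02202438]), 'finger_force': 0.0, 'opening': 0.08518725771682065}
```

View pics/top0.png

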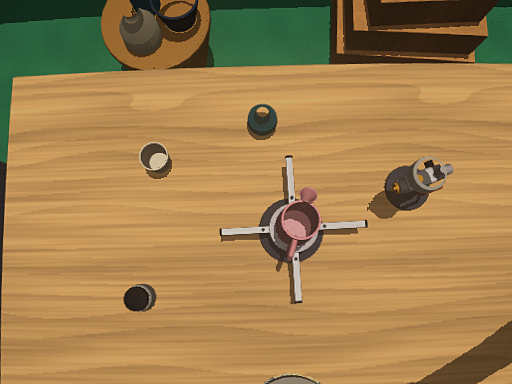

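View pics/side0.png

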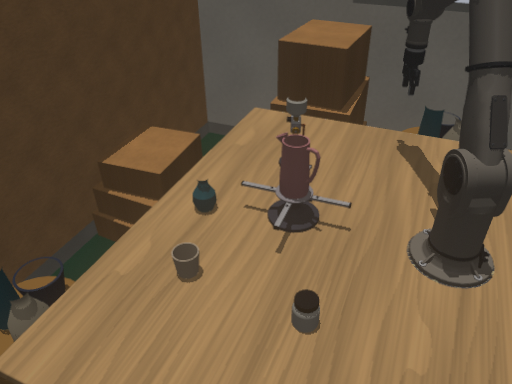

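The top view shows the turntable centre near (294,229), arm ends near (289,157), (222,232), (298,301) and (366,224). The jug's handle is at about (293,248), its spout at (308,195), and the gun nozzle at about (395,188). The side view shows the jug with its handle on the robot side, at (315,165). The cup, vase and jar stand clear of the arms.

```bash
cat > m.py <<'E'
from h import *
def arms(im,d,n='top'):
    uv,p=cloud(n,d); hsv=cv2.cvtColor(im,cv2.COLOR_BGR2HSV)[uv[:,1],uv[:,0]]
    return uv,p,hsv
def measure(tag,C=None,verbose=True):
    im,d=grab('top',tag); uv,p,hsv=arms(im,d)
    # aluminium arms: low saturation, bright, height ~94mm
    m=(abs(p[:,2]-.094)<.012)&(hsv[:,1]<60)&(hsv[:,2]>90)
    q=onplane('top',uv[m],.094)[:,:2]
    c0=np.array(C) if C is not None else np.median(q,0)
    for it in range(8):
        r=np.hypot(*(q-c0).T); k=(r>.075)&(r<.185); a=np.arctan2(*(q[k]-c0).T[::-1])
        th=np.angle(np.mean(np.exp(4j*a)))/4
        if C is None: # lines through the arms: least squares centre
            e=np.array([[np.cos(th),np.sin(th)],[-np.sin(th),np.cos(th)]]); l=(q[k]-c0)@e.T
            on0=abs(l[:,0])>abs(l[:,1])
            c0=c0+e.T@np.array([np.median(l[~on0,0]),np.median(l[on0,1])])
    print('axis',c0.round(4),'arm angle deg',np.degrees(th).round(2),'n',k.sum(),'rmax',r[k].max().round(3))
    # pink jug
    h=hsv[:,0].astype(int); pk=((h>165)|(h<6))&(hsv[:,1]>50)&(p[:,2]>.11)&(np.hypot(*(p[:,:2]-c0).T)<.12)
    P=p[pk]; print('jug zmax',np.percentile(P[:,2],99).round(3),'n',len(P))
    return im,d,uv,p,hsv,c0,th,P,uv[pk]
E
python3 - <<'E'
from m import *
im,d,uv,p,hsv,c0,th,P,U=measure('t1')
rim=P[P[:,2]>.265]
print('rim',len(rim),rim.min(0),rim.max(0))
(cx,cy),R=cv2.minEnclosingCircle(rim[:,:2].astype(np.float32)); print('circ',cx,cy,R)
low=P[P[:,2]>.13]; r=np.hypot(*(low[:,:2]-c0).T); k=r>.065
for q,s in zip(low[k],r[k]): print(q.round(3),s.round(3),np.degrees(np.arctan2(q[1]-c0[1],q[0]-c0[0])).round(0)) if np.random.rand()<.2 else 0
for u in [(289,157),(222,232),(298,301),(366,224)]:
    q=onplane('top',u,.094)[0]; print(u,q.round(3),np.hypot(*(q[:2]-c0)).round(3))
g=(np.hypot(p[:,0]-c0[0],p[:,1]-c0[1])<.45)&(p[:,1]<c0[1]-.15)&(p[:,2]>.15)&(p[:,2]<.33)
G=np.c_[uv[g],p[g].round(3)*1000,hsv[g]][::12]
o=g&(hsv[:,1]>120)&(hsv[:,0]<30)
print('gun',p[g].min(0),p[g].max(0)); print(np.c_[uv[o],(p[o]*1000).round(),hsv[o]].astype(int)[:30])
cv2.imwrite('pics/c1.png',np.hstack([cv2.resize(im[140:310,215:375],(400,425),interpolation=2),cv2.resize(im[150:220,360:460],(400,280),interpolation=2)[:425] if 0 else cv2.copyMakeBorder(cv2.resize(im[150:220,360:460],(400,280),interpolation=2),0,145,0,0,0)]))
E
```

```text
axis [ 0.4892 -0.012 ] arm angle deg 1.83 n 1027 rmax 0.177
jug zmax 0.29 n 791
rim 567 [ 0.41407893 -0.05292587  0.2653145 ] [0.55858741 0.02813723 0.29222417]
circ 0.48638972640037537 -0.008450337685644627 0.075570248067379
[ 0.558 -0.026  0.274] 0.07 -11.0
[ 0.556 -0.03   0.274] 0.069 -15.0
[ 0.556 -0.036  0.275] 0.071 -20.0
[ 0.554 -0.02   0.275] 0.065 -7.0
[ 0.554 -0.032  0.274] 0.068 -17.0
[ 0.554 -0.038  0.274] 0.07 -22.0
[ 0.553 -0.026  0.27 ] 0.065 -13.0
[ 0.552 -0.04   0.274] 0.069 -24.0
[ 0.55  -0.042  0.273] 0.068 -27.0
[ 0.549 -0.044  0.279] 0.067 -28.0
[0.426 0.012 0.275] 0.067 159.0
[0.426 0.01  0.274] 0.067 161.0
[0.426 0.006 0.274] 0.066 165.0
[0.424 0.008 0.273] 0.068 163.0
[0.422 0.012 0.276] 0.071 160.0
[0.422 0.01  0.271] 0.07 162.0
[0.42  0.015 0.266] 0.074 158.0
[0.418 0.015 0.267] 0.076 159.0
[0.418 0.01  0.271] 0.074 163.0
[0.416 0.015 0.264] 0.078 159.0
[0.416 0.012 0.269] 0.077 162.0
[0.412 0.013 0.258] 0.081 162.0
(289, 157) [ 0.665 -0.008  0.094] 0.176
(222, 232) [0.483 0.162 0.094] 0.174
(298, 301) [ 0.313 -0.017  0.094] 0.176
(366, 224) [ 0.493 -0.19   
[... 683 characters left out ...]
  122   25]
 [ 426  163  620 -311  198   15  124   37]
 [ 431  163  618 -321  203   14  121   40]
 [ 412  164  602 -252  271   16  122  113]
 [ 424  164  619 -309  192   14  146   54]
 [ 425  164  619 -311  193   17  141   29]
 [ 426  164  617 -311  198   14  121   40]
 [ 427  164  618 -314  196   14  127   44]
 [ 425  165  616 -310  193    9  121   21]
 [ 426  165  616 -312  194   13  137   39]
 [ 428  165  614 -314  201   15  139   44]
 [ 432  165  614 -324  200   11  124   39]
 [ 425  166  614 -311  191   15  146   61]
 [ 426  166  614 -313  191   15  139   33]
 [ 427  166  613 -314  194   16  159   37]
 [ 428  166  613 -315  198   14  168   35]
 [ 429  166  613 -318  197   13  131   35]]
```

View pics/c1.png

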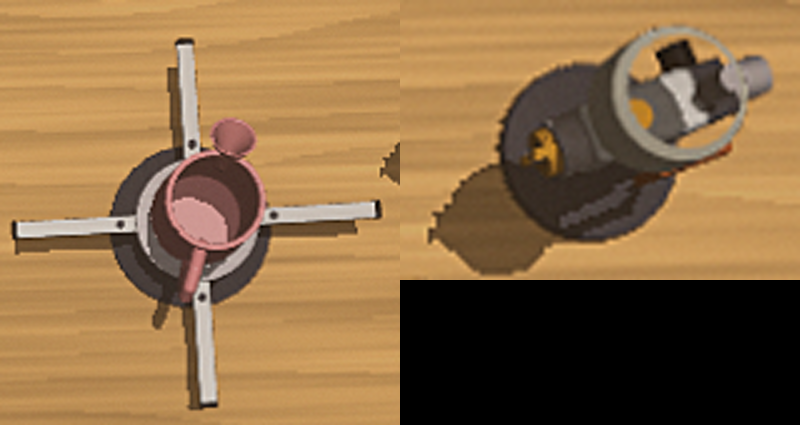

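The crop shows the brass nozzle cap at full-image pixel (396,187). The handle lies almost over the arm that points towards -x, and the spout is opposite. Next I need angles for the nozzle and the handle.

```bash
cat >> m.py <<'E'
def jug(P,uv,verbose=True):
    # rim: project pink pixels on rim edge to z=.28, robust circle through points 40..50 mm from centre
    z=P[:,2]; rim=P[(z>.27)][:,:2]; c=np.median(rim,0)
    from scipy.optimize import least_squares
    for i in range(10):
        r=np.hypot(*(rim-c).T); k=(r>.034)&(r<.052)
        s=least_squares(lambda x:np.hypot(*(rim[k]-x[:2]).T)-x[2],[*c,.043],loss='soft_l1',f_scale=.002).x; c=s[:2]
    q=P[z>.17][:,:2]-c; r=np.hypot(*q.T); a=np.arctan2(q[:,1],q[:,0])
    far=r>.054
    # two lobes: spout, handle; split by direction
    u,_,vt=np.linalg.svd(q[far]-0); ax=vt[0]; s=q[far]@ax
    out=[]
    zz=P[z>.17][far][:,2]
    for sg in(1,-1):
        k=s*sg>0; m=q[far][k]; L=m@(ax*sg); w=abs(m@np.array([-ax[1],ax[0]])) 
        mm=m.mean(0); out.append((np.degrees(np.arctan2(mm[1],mm[0])),np.hypot(*m.T).max(),w.max(),k.sum(),zz[k].mean()))
    print('rim centre',c.round(4),'R',round(s.size and r[(r>.03)&(r<.05)].mean(),4)); print('lobes(ang,rmax,halfwidth,n,z)',np.round(out,3))
    return c,out
def nozzle(uv,p,hsv,c0):
    m=(abs(uv[:,0]-396)<7)&(abs(uv[:,1]-187)<7)&(hsv[:,1]>150)&(hsv[:,2]>110)&(p[:,2]>.16)&(p[:,2]<.24)
    q=p[m]; dd=np.hypot(*(q[:,:2]-c0).T); i=np.argsort(dd)[:4]
    print('nozzle n',m.sum(),'mean',q.mean(0).round(4),'near',q[i].mean(0).round(4),dd.min().round(3))
    b=q.mean(0)[:2]-c0; print('dir to nozzle deg',np.degrees(np.arctan2(b[1],b[0])).round(2)); return q.mean(0)
E
python3 - <<'E'
from m import *
im,d,uv,p,hsv,c0,th,P,U=measure('t2')
c,o=jug(P,U); N=nozzle(uv,p,hsv,c0)
b=N[:2]-c; print('jugcentre->nozzle',np.degrees(np.arctan2(b[1],b[0])))
# gun body axis: tail pixel
print(onplane('top',[(396,187.5),(452,169)],.19).round(3))
# foot circle, arm colours check; side view
im,d=grab('side','s1'); u2,p2=cloud('side',d); h2=cv2.cvtColor(im,cv2.COLOR_BGR2HSV)[u2[:,1],u2[:,0]]
h=h2[:,0].astype(int); pk=((h>165)|(h<6))&(h2[:,1]>50)&(p2[:,2]>.13)&(np.hypot(*(p2[:,:2]-c0).T)<.12)
q=p2[pk]; rr=np.hypot(*(q[:,:2]-c).T); f=(rr>.06)&(q[:,2]<.25)
print('side handle',f.sum(),q[f].mean(0), np.degrees(np.arctan2(*(q[f][:,:2].mean(0)-c)[::-1])),rr.max())
pl=P; print(th)
E
```

```text
axis [ 0.4892 -0.012 ] arm angle deg 1.83 n 1025 rmax 0.177
jug zmax 0.291 n 820
rim centre [ 0.4905 -0.0119] R 0.0399
lobes(ang,rmax,halfwidth,n,z) [[ 1.62009e+02  8.50000e-02  7.00000e-03  9.10000e+01  2.64000e-01]
 [-1.80730e+01  7.00000e-02  1.80000e-02  1.27000e+02  2.73000e-01]]
nozzle n 32 mean [ 0.5666 -0.2365  0.203 ] near [ 0.563  -0.2306  0.2072] 0.23
dir to nozzle deg -70.98
jugcentre->nozzle -71.27298767397987
[[ 0.566 -0.24   0.19 ]
 [ 0.606 -0.375  0.19 ]]
side handle 30 [0.42119516 0.01579726 0.21058516] 158.18590822011384 0.08478998937760615
0.031880279175112484
```

step_arm(
  rows="0 0 -40 0 0 0 1; 0 0 -80 0 0 0 1; 0 0 -120 0 0 0 1; 0 0 -160 0 0 0 1; 0 0 -190 0 0 0 1",
)

```text
time_s: 0.75
tool_pos: [0.2364, -0.6325, 0.4243]
tool_rot: [0.001, 0.984, 0.178, 0.0]
ft_force: [-0.6, -0.7, 0.1]
opening: 0.0122
finger_force: 0.0
```

step_arm(
  rows="40 -26 0 0 0 0 1; 80 -52 0 0 0 0 1; 120 -78 0 0 0 0 1; 160 -104 0 0 0 0 1; 200 -130 0 0 0 0 1",
)

```text
time_s: 1.25
tool_pos: [0.379, -0.4387, 0.4214]
tool_rot: [0.0, 0.984, 0.178, 0.0]
ft_force: [0.4, 0.2, 0.6]
opening: -0.0001
finger_force: 0.0
```

step_arm(
  rows="40 -26 0 0 0 0 1; 80 -52 0 0 0 0 1; 120 -78 0 0 0 0 1; 160 -104 0 0 0 0 1; 200 -130 0 0 0 0 1",
)

```text
time_s: 1.75
tool_pos: [0.5207, -0.247, 0.4214]
tool_rot: [0.0, 0.984, 0.178, 0.0]
ft_force: [-0.4, -0.3, 0.1]
opening: 0.0001
finger_force: 0.0
```

step_arm(
  rows="40 -26 0 0 0 0 1; 80 -52 0 0 0 0 1; 120 -78 0 0 0 0 1; 160 -104 0 0 0 0 1; 200 -130 0 0 0 0 1",
)

```text
time_s: 2.25
tool_pos: [0.6626, -0.0554, 0.4212]
tool_rot: [0.0, 0.984, 0.178, -0.0]
ft_force: [0.7, -1.2, -0.0]
opening: 0.0001
finger_force: 0.0
```

```bash
python3 - <<'E'
from h import *
im,d=grab('side','s2'); grab('top','t3')
s=observe(); R=__import__('scipy.spatial.transform',fromlist=['Rotation']).Rotation.from_quat(s['tool_rot'][[1,2,3,0]]).as_matrix()
print(s['tool_pos'],R.round(3),s['qpos'])
uv,p=cloud('side',d)
k=(p[:,2]>.3)&(p[:,0]>.1)&(p[:,0]<.9)&(abs(p[:,1])<.25)
for x in np.arange(.1,.8,.05):
    m=k&(abs(p[:,0]-x)<.025)
    if m.any(): print(x.round(2),p[m,2].min().round(3),p[m,2].max().round(3),p[m,1].min().round(3),p[m,1].max().round(3))
E
```

```text
[ 0.66378467 -0.04815812  0.41969128] [[ 0.933  0.36  -0.001]
 [ 0.36  -0.933  0.005]
 [ 0.001 -0.005 -1.   ]] [ 0.20693855  0.3852949  -0.33280998  1.28716716  0.11827515  1.48965754
 -1.31488188]
0.1 0.384 0.691 -0.055 0.01
0.15 0.479 0.691 -0.066 -0.004
0.2 0.616 0.687 -0.056 -0.019
0.6 0.612 0.632 -0.062 -0.046
0.65 0.424 0.655 -0.094 0.008
0.7 0.513 0.653 -0.063 -0.015
```

View pics/s2.png

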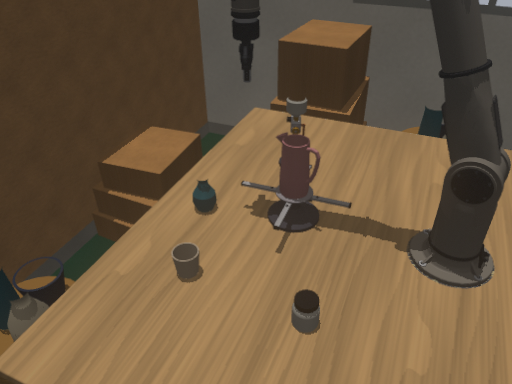

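The hand is slim and rises more than 0.2 m above the fingertips, so the forearm stays well above the jug, whose top is at 0.28 m. I'm descending beside the +x arm.

step_arm(
  rows="-13 11 30 0 0 0 1; -13 11 70 0 0 0 1; -13 11 110 0 0 0 1; -13 11 150 0 0 0 1; -13 11 180 0 0 0 1",
)

```text
time_s: 2.85
tool_pos: [0.6521, -0.0724, 0.2385]
tool_rot: [-0.0, 0.984, 0.178, -0.001]
ft_force: [-0.3, 0.6, 0.7]
opening: 0.0001
finger_force: 0.0
```

step_arm(
  rows="0 0 40 0 0 0 1; 0 0 80 0 0 0 1; 0 0 120 0 0 0 1; 0 0 150 0 0 0 1; 0 0 170 0 0 0 1",
)

```text
time_s: 3.35
tool_pos: [0.6517, -0.0723, 0.0685]
tool_rot: [-0.0, 0.984, 0.178, -0.002]
ft_force: [-0.6, 0.5, 0.2]
opening: 0.0001
finger_force: 0.0
```

```bash
python3 - <<'E'
from m import *
s=observe(); R=__import__('scipy.spatial.transform',fromlist=['Rotation']).Rotation.from_quat(s['tool_rot'][[1,2,3,0]]).as_matrix()
print(s['tool_pos'],s['ft_force'],R.round(3).tolist())
measure('t4',[.489,-.012])
# plan: arc, arm angle a from 2 to 107; tool centre = axis + .163 e(a) - .024 t(a)
C=np.array([.489,-.012]); pos=s['tool_pos'][:2]
f=lambda a:C+.163*np.array([np.cos(a),np.sin(a)])-.024*np.array([-np.sin(a),np.cos(a)])
for a in np.arange(6,112,3.5):
    t=f(np.radians(a)); dl=(R.T@np.r_[(t-pos)*1000,0])[:2]; pos=t; print(round(a,1),dl.round(1),t.round(3))
E
```

```text
[ 0.65171109 -0.07234884  0.06845624] [-0.56817358  0.51734797  0.20379203] [[0.937, 0.35, -0.004], [0.35, -0.937, -0.0], [-0.003, -0.001, -1.0]]
axis [ 0.489 -0.012] arm angle deg 1.86 n 974 rmax 0.177
jug zmax 0.29 n 987
6.0 [ 20.5 -49.5] [ 0.654 -0.019]
9.5 [ 3.6 -9.4] [ 0.654 -0.009]
13.0 [ 3.  -9.6] [0.653 0.001]
16.5 [ 2.5 -9.8] [0.652 0.011]
20.0 [ 1.9 -9.9] [0.65  0.021]
23.5 [  1.2 -10. ] [0.648 0.031]
27.0 [  0.6 -10. ] [0.645 0.041]
30.5 [  0.  -10.1] [0.642 0.05 ]
34.0 [ -0.6 -10. ] [0.638 0.059]
37.5 [ -1.2 -10. ] [0.633 0.068]
41.0 [-1.8 -9.9] [0.628 0.077]
44.5 [-2.4 -9.8] [0.622 0.085]
48.0 [-3.  -9.6] [0.616 0.093]
51.5 [-3.6 -9.4] [0.609 0.101]
55.0 [-4.2 -9.2] [0.602 0.108]
58.5 [-4.7 -8.9] [0.595 0.114]
62.0 [-5.2 -8.6] [0.587 0.121]
65.5 [-5.8 -8.3] [0.578 0.126]
69.0 [-6.2 -7.9] [0.57  0.132]
72.5 [-6.7 -7.5] [0.561 0.136]
76.0 [-7.2 -7.1] [0.552 0.14 ]
79.5 [-7.6 -6.6] [0.542 0.144]
83.0 [-8.  -6.1] [0.533 0.147]
86.5 [-8.3 -5.6] [0.523 0.149]
90.0 [-8.7 -5.1] [0.513 0.151]
93.5 [-9.  -4.6] [0.503 0.152]
97.0 [-9.2 -4. ] [0.493 0.153]
100.5 [-9.4 -3.5] [0.483 0.153]
104.0 [-9.6 -2.9] [0.473 0.152]
107.5 [-9.8 -2.3] [0.463 0.151]
111.0 [-9.9 -1.7] [0.453 0.149]
```

step_arm(
  rows="4 -10 0 0 0 0 1; 8 -18 0 0 0 0 1; 11 -26 0 0 0 0 1; 13 -31 0 0 0 0 1; 15 -36 0 0 0 0 1",
)

```text
time_s: 3.9
tool_pos: [0.6555, -0.0318, 0.0723]
tool_rot: [0.0, 0.984, 0.178, 0.001]
ft_force: [-0.5, -0.4, -0.3]
opening: -0.0001
finger_force: 0.0
```

step_arm(
  rows="1 -3 0 0 0 0 1; 2 -6 0 0 0 0 1; 3 -8 0 0 0 0 1; 4 -11 0 0 0 0 1; 5.5 -13.5 0 0 0 0 1",
)

```text
time_s: 4.4
tool_pos: [0.6552, -0.0182, 0.0712]
tool_rot: [0.0, 0.984, 0.178, -0.0]
ft_force: [-0.5, -1.1, 1.1]
opening: 0.0001
finger_force: 0.2
```

step_arm(
  rows="2 -5 0 0 0 0 1; 4 -11 0 0 0 0 1; 6 -17 0 0 0 0 1; 8 -23 0 0 0 0 1; 9 -29 0 0 0 0 1",
)

```text
time_s: 4.9
tool_pos: [0.6537, 0.0131, 0.0713]
tool_rot: [-0.0, 0.984, 0.178, 0.0]
ft_force: [-0.4, -0.6, -0.8]
opening: 0.0001
finger_force: 0.2
```

```bash
python3 - <<'E'
from m import *
im,d,uv,p,hsv,c0,th,P,U=measure('t5',[.489,-.012]); jug(P,U); print(observe()['tool_pos'])
E
```

```text
axis [ 0.489 -0.012] arm angle deg 16.53 n 710 rmax 0.176
jug zmax 0.292 n 956
rim centre [0.4702 0.0018] R 0.0398
lobes(ang,rmax,halfwidth,n,z) [[-1.66049e+02  1.06000e-01  1.01000e-01  3.60000e+01  3.26000e-01]
 [-1.04250e+01  8.90000e-02  5.20000e-02  1.73000e+02  2.56000e-01]]
[0.65336502 0.01454102 0.07133492]
```

The spider follows the finger as planned, with the arm at 16.5°. I'm continuing along the arc.

step_arm(
  rows="1 -6 0 0 0 0 1; 2 -12 0 0 0 0 1; 3 -18 0 0 0 0 1; 3 -24 0 0 0 0 1; 4 -30 0 0 0 0 1",
)

```text
time_s: 5.45
tool_pos: [0.6466, 0.0421, 0.0713]
tool_rot: [0.0, 0.984, 0.178, -0.0]
ft_force: [-0.0, -0.1, -0.4]
opening: 0.0002
finger_force: 0.2
```

step_arm(
  rows="0 -6 0 0 0 0 1; 0 -12 0 0 0 0 1; -1 -18 0 0 0 0 1; -1 -24 0 0 0 0 1; -2 -30 0 0 0 0 1",
)

```text
time_s: 5.95
tool_pos: [0.6344, 0.0695, 0.0713]
tool_rot: [-0.0, 0.984, 0.178, 0.0]
ft_force: [-0.3, -0.6, 0.3]
opening: 0.0001
finger_force: 0.2
```

step_arm(
  rows="-1 -6 0 0 0 0 1; -3 -12 0 0 0 0 1; -4 -18 0 0 0 0 1; -6 -24 0 0 0 0 1; -7 -29 0 0 0 0 1",
)

```text
time_s: 6.45
tool_pos: [0.6174, 0.0943, 0.0713]
tool_rot: [-0.0, 0.984, 0.178, -0.0]
ft_force: [-0.6, 0.0, 0.1]
opening: 0.0001
finger_force: 0.2
```

step_arm(
  rows="-2 -6 0 0 0 0 1; -5 -11 0 0 0 0 1; -7 -17 0 0 0 0 1; -10 -22 0 0 0 0 1; -13 -28 0 0 0 0 1",
)

```text
time_s: 6.95
tool_pos: [0.5955, 0.1156, 0.0713]
tool_rot: [0.0, 0.984, 0.178, -0.0]
ft_force: [-0.3, -0.1, 0.1]
opening: -0.0002
finger_force: 0.2
```

```bash
python3 - <<'E'
from m import *
im,d,uv,p,hsv,c0,th,P,U=measure('t6',[.489,-.012]); print(observe()['tool_pos'])
E
```

```text
axis [ 0.489 -0.012] arm angle deg -31.65 n 429 rmax 0.176
jug zmax 0.67 n 71
[0.59444779 0.11686577 0.07126402]
```

View pics/t6.png

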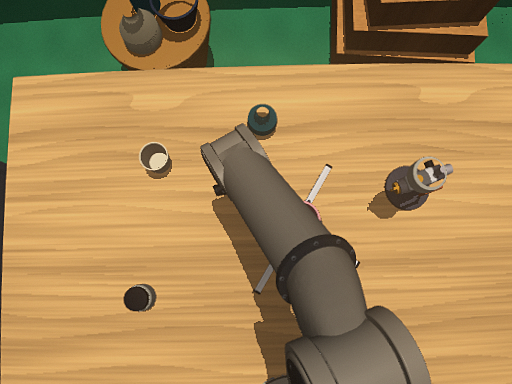

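The top view shows the forearm passing above the jug, the visible arms at (328,167) and (257,291), and the cup, vase and gun undisturbed. The spider is at 58°, as planned.

step_arm(
  rows="-3 -5 0 0 0 0 1; -7 -10 0 0 0 0 1; -10 -15 0 0 0 0 1; -14 -20 0 0 0 0 1; -17 -25 0 0 0 0 1",
)

```text
time_s: 7.5
tool_pos: [0.5706, 0.1331, 0.0713]
tool_rot: [0.0, 0.984, 0.178, -0.0]
ft_force: [0.0, 0.4, -0.3]
opening: 0.0001
finger_force: 0.2
```

step_arm(
  rows="-4 -5 0 0 0 0 1; -8 -9 0 0 0 0 1; -13 -13 0 0 0 0 1; -17 -17 0 0 0 0 1; -22 -21 0 0 0 0 1",
)

```text
time_s: 8.0
tool_pos: [0.5428, 0.145, 0.0713]
tool_rot: [0.0, 0.984, 0.178, 0.0]
ft_force: [1.0, -1.0, -0.4]
opening: -0.0006
finger_force: 0.2
```

step_arm(
  rows="-5 -4 0 0 0 0 1; -10 -7 0 0 0 0 1; -15 -11 0 0 0 0 1; -20 -14 0 0 0 0 1; -25 -17 0 0 0 0 1",
)

```text
time_s: 8.5
tool_pos: [0.5133, 0.152, 0.0713]
tool_rot: [0.0, 0.984, 0.178, -0.0]
ft_force: [1.0, 0.2, 0.2]
opening: 0.0001
finger_force: 0.2
```

step_arm(
  rows="-5 -3 0 0 0 0 1; -11 -5 0 0 0 0 1; -16 -8 0 0 0 0 1; -22 -10 0 0 0 0 1; -28 -12 0 0 0 0 1",
)

```text
time_s: 9.0
tool_pos: [0.4829, 0.1535, 0.0713]
tool_rot: [0.0, 0.984, 0.178, 0.0]
ft_force: [-0.4, -0.1, 1.3]
opening: 0.0004
finger_force: 0.2
```

```bash
python3 - <<'E'
from m import *
im,d,uv,p,hsv,c0,th,P,U=measure('t7',[.489,-.012]); print(observe()['tool_pos'],observe()['qpos'])
E
```

```text
axis [ 0.489 -0.012] arm angle deg 9.36 n 690 rmax 0.176
jug zmax 0.289 n 963
[0.48160103 0.15329449 0.07115037] [-0.16017765  0.447192   -0.33137199  2.06789757  0.23068054  0.66231199
 -1.85690353]
```

step_arm(
  rows="12 5 0 0 0 0 1; 23 9 0 0 0 0 1; 23 9 -40 0 0 0 1; 23 9 -80 0 0 0 1; 23 9 -125 0 0 0 1",
)

```text
time_s: 9.55
tool_pos: [0.509, 0.1528, 0.1973]
tool_rot: [-0.0, 0.984, 0.178, -0.001]
ft_force: [0.6, -0.2, -0.2]
opening: 0.0003
finger_force: 0.0
```

step_arm(
  rows="0 0 -45 0 0 0 1; 0 0 -90 0 0 0 1; 0 0 -135 0 0 0 1; 0 0 -180 0 0 0 1; 0 0 -225 0 0 0 1",
)

```text
time_s: 10.05
tool_pos: [0.509, 0.1527, 0.4239]
tool_rot: [-0.0, 0.984, 0.178, 0.001]
ft_force: [1.0, 0.4, 0.5]
opening: 0.0001
finger_force: 0.0
```

step_arm(
  rows="15 46 0 0 0 0 1; 31 92 0 0 0 0 1; 46 138 0 0 0 0 1; 62 184 0 0 0 0 1; 77 229 0 0 0 0 1",
)

```text
time_s: 10.55
tool_pos: [0.6625, -0.037, 0.4216]
tool_rot: [0.0, 0.984, 0.177, 0.0]
ft_force: [0.1, -0.0, 0.5]
opening: 0.0003
finger_force: 0.0
```

```bash
python3 - <<'E'
from m import *
im,d,uv,p,hsv,c0,th,P,U=measure('t8',[.489,-.012]); print(observe()['tool_pos'])
try:
  o=(P[:,2]<.3); c,_=jug(P[o],U[o])
except Exception as e: print(e)
a=np.degrees(th); C=c0; f=lambda a,o:C+.163*np.array([np.cos(a),np.sin(a)])-o*np.array([-np.sin(a),np.cos(a)])
print('descend at',f(th,.045))
E
```

```text
axis [ 0.489 -0.012] arm angle deg 9.9 n 945 rmax 0.176
jug zmax 0.29 n 806
[ 0.66555287 -0.04623469  0.41945644]
rim centre [ 0.4888 -0.0098] R 0.0404
lobes(ang,rmax,halfwidth,n,z) [[ 7.95320e+01  6.90000e-02  2.00000e-02  1.22000e+02  2.74000e-01]
 [-1.00376e+02  8.50000e-02  6.00000e-03  9.40000e+01  2.49000e-01]]
descend at [ 0.65730947 -0.02830713]
```

View pics/t8.png

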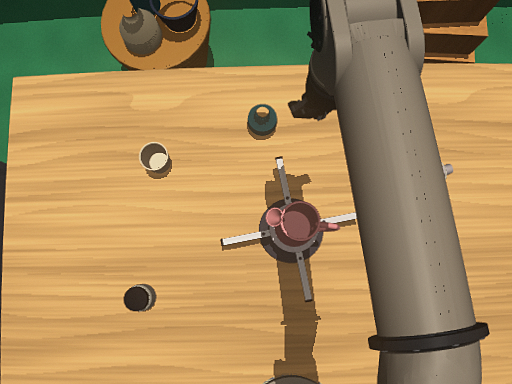

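The handle has come to -100.4°, so about 29° remain. The top view shows the jug clear, with its handle at (333,227). The forearm appears over the gun in this view, so I'm checking its height before descending.

```bash
python3 - <<'E'
from h import *
print(observe()['qpos'].round(3),observe()['tool_pos'])
for t in('t8','t3','t4','t5'):
    d=np.load(f'pics/{t}.npy'); uv,p=cloud('top',d); k=(p[:,2]>.35)
    for lo,hi in((.1,.2),(.2,.3),(.3,.4),(.4,.5),(.5,.6),(.6,.7)):
        m=k&(p[:,0]>lo)&(p[:,0]<hi)
        if m.any(): print(t,lo,'z',p[m,2].min().round(2),p[m,2].max().round(2),'y',p[m,1].min().round(2),p[m,1].max().round(2))
E
```

```text
[ 0.13   0.377 -0.23   1.291  0.09   1.482 -1.316] [ 0.66555287 -0.04623469  0.41945644]
t8 0.2 z 0.77 0.79 y -0.03 -0.03
t8 0.3 z 0.74 0.83 y -0.12 -0.02
t8 0.4 z 0.75 0.82 y -0.1 -0.01
t8 0.5 z 0.72 0.81 y -0.09 0.0
t8 0.6 z 0.43 0.8 y -0.09 0.02
t3 0.2 z 0.76 0.81 y -0.12 -0.04
t3 0.3 z 0.74 0.83 y -0.14 -0.03
t3 0.4 z 0.75 0.81 y -0.12 -0.02
t3 0.5 z 0.72 0.81 y -0.1 -0.01
t3 0.6 z 0.42 0.8 y -0.1 0.01
t4 0.2 z 0.6 0.78 y -0.16 -0.04
t4 0.3 z 0.6 0.78 y -0.16 -0.04
t4 0.4 z 0.52 0.7 y -0.16 -0.05
t4 0.5 z 0.39 0.6 y -0.13 -0.04
t4 0.6 z 0.37 0.51 y -0.12 -0.02
t5 0.2 z 0.6 0.78 y -0.12 0.0
t5 0.3 z 0.6 0.79 y -0.12 0.0
t5 0.4 z 0.53 0.71 y -0.11 0.01
t5 0.5 z 0.39 0.61 y -0.07 0.04
t5 0.6 z 0.37 0.51 y -0.04 0.07
```

The forearm is in the same place as on the first descent, well clear of the gun.

step_arm(
  rows="0 0 40 0 0 0 1; 0 0 80 0 0 0 1; 0 0 120 0 0 0 1; 0 0 150 0 0 0 1; 0 0 180 0 0 0 1",
)

```text
time_s: 11.1
tool_pos: [0.661, -0.035, 0.2398]
tool_rot: [-0.0, 0.984, 0.178, -0.0]
ft_force: [0.5, -1.1, 0.7]
opening: 0.0
finger_force: 0.0
```

step_arm(
  rows="0 0 40 0 0 0 1; 0 0 80 0 0 0 1; 0 0 120 0 0 0 1; 0 0 150 0 0 0 1; 0 0 170 0 0 0 1",
)

```text
time_s: 11.6
tool_pos: [0.6599, -0.035, 0.0683]
tool_rot: [-0.0, 0.984, 0.178, -0.001]
ft_force: [0.8, 0.2, -0.3]
opening: -0.0
finger_force: 0.0
```

```bash
python3 - <<'E'
from m import *
s=observe(); R=__import__('scipy.spatial.transform',fromlist=['Rotation']).Rotation.from_quat(s['tool_rot'][[1,2,3,0]]).as_matrix()
print(s['tool_pos'])
measure('t9',[.489,-.012])
C=np.array([.489,-.012]); pos=s['tool_pos'][:2]
f=lambda a:C+.163*np.array([np.cos(a),np.sin(a)])-.024*np.array([-np.sin(a),np.cos(a)])
for a in (9,14,21,28,33,36,39):
    t=f(np.radians(a)); dl=(R.T@np.r_[(t-pos)*1000,0])[:2]; pos=t; print(round(a,1),dl.round(1),t.round(3))
E
```

```text
[ 0.65993951 -0.03501346  0.06833692]
axis [ 0.489 -0.012] arm angle deg 9.88 n 757 rmax 0.176
jug zmax 0.569 n 1056
9 [  2.9 -25.4] [ 0.654 -0.01 ]
14 [  4.3 -13.7] [0.653 0.004]
21 [  4.  -19.7] [0.65  0.024]
28 [  1.5 -20.1] [0.644 0.043]
33 [ -0.4 -14.4] [0.639 0.057]
36 [-0.9 -8.6] [0.635 0.064]
39 [-1.3 -8.5] [0.631 0.072]
```

step_arm(
  rows="1 -8 0 0 0 0 1; 2 -14 0 0 0 0 1; 2 -19 0 0 0 0 1; 3 -22 0 0 0 0 1; 3 -25 0 0 0 0 1",
)

```text
time_s: 12.15
tool_pos: [0.655, -0.0094, 0.0724]
tool_rot: [0.0, 0.984, 0.178, 0.001]
ft_force: [-0.4, 0.1, -0.1]
opening: -0.0001
finger_force: 0.0
```

step_arm(
  rows="1 -3 0 0 0 0 1; 2 -6 0 0 0 0 1; 3 -9 0 0 0 0 1; 4 -11 0 0 0 0 1; 4 -14 0 0 0 0 1",
)

```text
time_s: 12.65
tool_pos: [0.6535, 0.0045, 0.0713]
tool_rot: [0.0, 0.984, 0.178, 0.0]
ft_force: [0.9, -0.7, 0.5]
opening: -0.0
finger_force: 0.2
```

step_arm(
  rows="1 -4 0 0 0 0 1; 2 -8 0 0 0 0 1; 3 -12 0 0 0 0 1; 4 -16 0 0 0 0 1; 4 -20 0 0 0 0 1",
)

```text
time_s: 13.15
tool_pos: [0.6502, 0.0252, 0.0713]
tool_rot: [-0.0, 0.984, 0.178, 0.0]
ft_force: [0.1, 0.4, -0.4]
opening: 0.0001
finger_force: 0.2
```

step_arm(
  rows="0 -4 0 0 0 0 1; 1 -8 0 0 0 0 1; 1 -12 0 0 0 0 1; 1 -16 0 0 0 0 1; 1 -20 0 0 0 0 1",
)

```text
time_s: 13.65
tool_pos: [0.6438, 0.044, 0.0713]
tool_rot: [0.0, 0.984, 0.178, -0.0]
ft_force: [0.6, -1.0, 0.7]
opening: 0.0001
finger_force: 0.2
```

step_arm(
  rows="0 -4 0 0 0 0 1; 0 -8 0 0 0 0 1; 0 -11 0 0 0 0 1; 0 -13 0 0 0 0 1; 0 -14 0 0 0 0 1",
)

```text
time_s: 14.15
tool_pos: [0.639, 0.0571, 0.0713]
tool_rot: [-0.0, 0.984, 0.178, 0.0]
ft_force: [-0.4, -0.7, 0.3]
opening: -0.0001
finger_force: 0.2
```

```bash
python3 - <<'E'
from m import *
measure('t10',[.489,-.012]); print(observe()['tool_pos'])
measure('t11',[.489,-.012])
E
```

```text
axis [ 0.489 -0.012] arm angle deg 33.28 n 446 rmax 0.176
jug zmax 0.635 n 397
[0.63899374 0.0571938  0.07134177]
axis [ 0.489 -0.012] arm angle deg 33.3 n 449 rmax 0.176
jug zmax 0.654 n 406
```

step_arm(
  rows="0 -3 0 0 0 0 1; -1 -6 0 0 0 0 1; -1 -9 0 0 0 0 1; -2 -12 0 0 0 0 1; -2 -15 0 0 0 0 1",
)

```text
time_s: 14.75
tool_pos: [0.6317, 0.0705, 0.0713]
tool_rot: [0.0, 0.984, 0.178, -0.0]
ft_force: [0.1, 0.5, 0.5]
opening: -0.0002
finger_force: 0.2
```

step_arm(
  rows="0 0 0 0 0 0 1; 0 0 0 0 0 0 1; 5 12 0 0 0 0 1; 10 24 0 0 0 0 1; 10 24 -20 0 0 0 1",
)

```text
time_s: 15.25
tool_pos: [0.6498, 0.0471, 0.089]
tool_rot: [0.001, 0.984, 0.176, -0.002]
ft_force: [-0.2, -1.1, -0.4]
opening: -0.0005
finger_force: 0.0
```

step_arm(
  rows="0 0 -40 0 0 0 1; 0 0 -85 0 0 0 1; 0 0 -130 0 0 0 1; 0 0 -175 0 0 0 1; 0 0 -220 0 0 0 1",
)

```text
time_s: 15.75
tool_pos: [0.6503, 0.0495, 0.3135]
tool_rot: [0.0, 0.984, 0.177, 0.0]
ft_force: [0.6, 0.4, 0.1]
opening: 0.0002
finger_force: 0.0
```

step_arm(
  rows="0 0 -40 0 0 0 1; 0 0 -80 0 0 0 1; 0 0 -120 0 0 0 1; 0 0 -120 0 0 0 1; 0 0 -120 0 0 0 1",
)

```text
time_s: 16.25
tool_pos: [0.6506, 0.05, 0.4325]
tool_rot: [0.0, 0.984, 0.177, 0.001]
ft_force: [0.1, 1.3, -0.4]
opening: -0.0001
finger_force: 0.0
```

```bash
python3 - <<'E'
from m import *
for t in('t12','t13'):
    im,d,uv,p,hsv,c0,th,P,U=measure(t,[.4892,-.012]); o=P[:,2]<.3
    try: jug(P[o],U[o])
    except Exception as e: print(e)
print(observe()['tool_pos'])
E
```

```text
axis [ 0.4892 -0.012 ] arm angle deg 38.67 n 488 rmax 0.176
jug zmax 0.538 n 550
zero-size array to reduction operation maximum which has no identity
axis [ 0.4892 -0.012 ] arm angle deg 38.68 n 487 rmax 0.176
jug zmax 0.638 n 529
zero-size array to reduction operation maximum which has no identity
[0.64966249 0.05020289 0.429967  ]m.py:38: RuntimeWarning: Mean of empty slice.
  mm=m.mean(0); out.append((np.degrees(np.arctan2(mm[1],mm[0])),np.hypot(*m.T).max(),w.max(),k.sum(),zz[k].mean()))
  ret = um.true_divide(
```

View pics/t13.png

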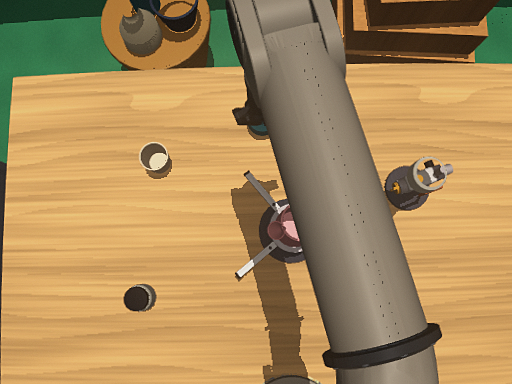

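The spider is at 38.7°, but the forearm hides the handle. I'm moving the arm aside at this height to check it.

step_arm(
  rows="8 -45 0 0 0 0 1; 16 -90 0 0 0 0 1; 24 -135 0 0 0 0 1; 32 -180 0 0 0 0 1; 40 -225 0 0 0 0 1",
)

```text
time_s: 16.85
tool_pos: [0.6078, 0.277, 0.4295]
tool_rot: [0.001, 0.984, 0.178, -0.001]
ft_force: [0.5, 0.2, -0.5]
opening: -0.0002
finger_force: 0.0
```

step_arm(
  rows="0 -30 0 0 0 0 1; 0 -30 0 0 0 0 1; 0 -30 0 0 0 0 1; 0 -30 0 0 0 0 1; 0 -30 0 0 0 0 1",
)

```text
time_s: 17.35
tool_pos: [0.5988, 0.3021, 0.4309]
tool_rot: [0.001, 0.984, 0.176, -0.0]
ft_force: [-0.5, -0.3, 0.2]
opening: 0.0
finger_force: 0.0
```

```bash
python3 - <<'E'
from m import *
for t in('t14','t15'):
    im,d,uv,p,hsv,c0,th,P,U=measure(t,[.4892,-.012]); o=P[:,2]<.3
    c,out=jug(P[o],U[o]); N=nozzle(uv,p,hsv,c0)
    for b in (N[:2]-c,np.array([.566,-.240])-c): print('jug->nozzle',np.degrees(np.arctan2(b[1],b[0])).round(2))
print(observe()['tool_pos'])
# nozzle dir by side view of gun: foot centre
g=(p[:,2]>.003)&(p[:,2]<.04)&(hsv[:,2]<80)&(p[:,1]<-.22)&(p[:,1]>-.45)&(p[:,0]>.48)&(p[:,0]<.7)
(fx,fy),r=cv2.minEnclosingCircle(p[g][:,:2].astype(np.float32)); print('foot',fx,fy,r,np.degrees(np.arctan2(fy-c0[1],fx-c0[0])), np.hypot(fx-c0[0],fy-c0[1]))
cv2.imwrite('pics/c15.png',cv2.resize(im[150:270,260:460],(800,480),interpolation=2))
E
```

```text
axis [ 0.4892 -0.012 ] arm angle deg 38.66 n 988 rmax 0.176
jug zmax 0.291 n 797
rim centre [ 0.4878 -0.0103] R 0.04
lobes(ang,rmax,halfwidth,n,z) [[-7.11580e+01  8.40000e-02  6.00000e-03  6.70000e+01  2.71000e-01]
 [ 1.08531e+02  6.90000e-02  1.90000e-02  1.19000e+02  2.73000e-01]]
nozzle n 38 mean [ 0.5659 -0.2361  0.2037] near [ 0.5624 -0.2293  0.204 ] 0.228
dir to nozzle deg -71.11
jug->nozzle -70.91
jug->nozzle -71.19
axis [ 0.4892 -0.012 ] arm angle deg 38.67 n 990 rmax 0.176
jug zmax 0.29 n 791
rim centre [ 0.4878 -0.0104] R 0.04
lobes(ang,rmax,halfwidth,n,z) [[-7.10920e+01  8.40000e-02  6.00000e-03  6.60000e+01  2.70000e-01]
 [ 1.08519e+02  6.90000e-02  1.90000e-02  1.18000e+02  2.74000e-01]]
nozzle n 37 mean [ 0.5659 -0.236   0.2035] near [ 0.5633 -0.2288  0.2057] 0.228
dir to nozzle deg -71.09
jug->nozzle -70.89
jug->nozzle -71.19
[0.59854561 0.30268551 0.43124664]
foot 0.5938470363616943 -0.3257130980491638 0.05970628559589386 -71.55255907476948 0.33070668288816
```

View pics/c15.png

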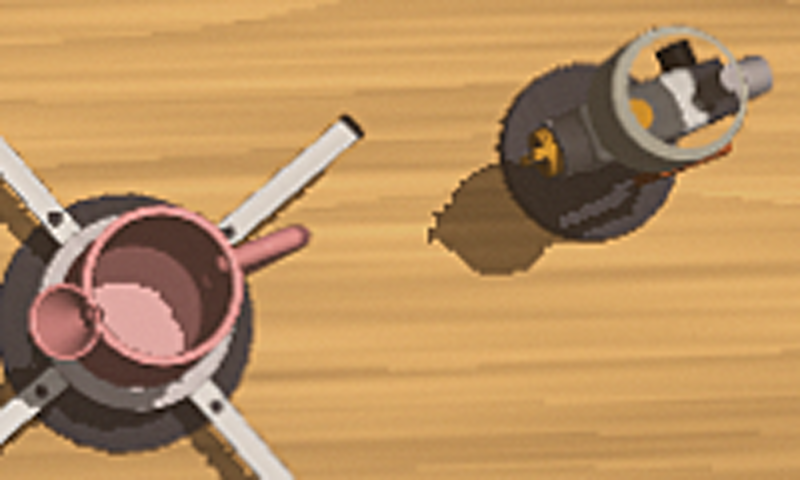

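The crop shows the handle, tip at crop (300,237), lined up with the nozzle at (545,150). The handle measures -71.1° against -70.9 to -71.6° for the nozzle. The arm is clear and everything is at rest.

```bash
python3 -c "
from rig import *
print(hand_in())"
```

```text
the job is handed in; nothing more can be done
None
```

The job is handed in after about 17 s of robot time: by my last camera measurement the jug's handle points at the nozzle to within about 0.5°, everything was at rest with the arm clear, and the jug and other objects were left alone.

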